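# Load a centrifuge rotor in balance and close it

## Task

Load the centrifuge rotor so that it runs in balance, leaving the two tubes already seated in it where they are. Put the loose adapter sleeve into the hole straight across the rotor from the sleeve that is already in, with the loose small tube upright inside it, and the loose large tube into the hole straight across from the seated large tube. Then set the rotor lid gently and squarely down on the rotor, over the centre stud; do not tip any tube over, and leave the beaker and the wash bottle where they stand.

Things in the scene. Friction and masses are not known exactly. Their poses are not given: they have to be found in the camera images.
- rotor: Fixed bare aluminium rotor on a black stand, 184 mm across, flat deck at z 90 mm. Six like vertical holes on a 55 mm radius at 0, 60 .. 300 degrees from its +x: 39 mm wide (47 at the chamfered mouth), flat floor at z 12 mm. Steel centre stud 12 mm thick rises 50 mm above the deck, tip 6 mm. Origin on the axis at bench level, z up.
- lid: Domed light grey lid, 172 mm across, 0.2 kg, lying rim down on the bench. Flat top at 67 mm; black round knob at the centre, 32 mm across, 74 to 97 mm above the rim. Hollow, 63 mm clear; a socket inside, 18 mm wide (23 at its mouth 35 mm above the rim), takes the rotor's stud. Origin at the centre of the rim plane, z up. Seated, its rim stands on the deck.
- large_seated: large capped tube already standing in one of the rotor's holes: cylinder 34 mm across, 117 mm tall, green screw cap at the top; its top is about 39 mm above the deck. Origin at the centre of its underside, z up.
- sleeve_seated: adapter sleeve (white plastic, same as the loose one) already standing in another hole of the rotor, 120 degrees to one side or the other of the large tube; its top is 26 mm above the deck. Origin at the centre of its underside, z up.
- small_seated: small capped tube (same as the loose one) standing in the seated sleeve; its top is about 59 mm above the deck. Origin at the centre of its underside, z up.
- large_loose: the loose large tube, standing on the bench: like the seated one, 34 mm across, 117 mm tall, 45 g, green screw cap. Origin at the centre of its underside, z up.
- sleeve_loose: the loose adapter sleeve, standing empty on the bench, mouth up: white plastic cylinder 34 mm across, 104 mm tall, 50 g, with one central hole 23 mm across (29 mm at the chamfered mouth), floor 18 mm above the underside. In a rotor hole its top stands 26 mm above the deck. Origin at the centre of its underside, z up.
- small_loose: the loose small tube, standing on the bench: body 17 mm across, 119 mm tall, 25 g, green screw cap 22 mm across over the top 14 mm. In a sleeve its top stands 33 mm above the sleeve's. Origin at the centre of its underside, z up.
- beaker: glass beaker, 73 mm across, 92 mm tall, standing on the bench behind the work; to be left alone. Origin at the centre of its underside.
- wash_bottle: white plastic wash bottle with a blue cap and bent blue spout, 68 x 97 mm, 201 mm tall, standing behind the work; to be left alone. Origin at the centre of its underside.
Not all that is in view belongs to the job. What is shaped like the lid but pink is not meant. What is shaped like the small_loose but yellow is not meant.

How it is judged:
By the outcome, as a careful person would: the job done as asked, in the order asked, and still so for the second after the job is handed in, with the robot touching nothing.
It also fails if it takes over 112 s, if anything falls off the work surface, if the arm or the gripper's body presses on something with over 40 N, if the wrist force passes 120 N, or if a joint passes its speed limit or range.

## Robot

A 6-joint arm with a two-finger parallel gripper is mounted at the origin on the work surface; the furniture and walls round the work are solid. World frame = base frame: x ahead of the robot, y to its left, z up, the work surface at z = 0. Lengths are in mm, angles in degrees, forces in N, time in s.
With the tool pointing down it reaches from about 300 to 850 mm from the base axis. Payload 4.2 kg.
Tool frame: the origin (TCP) lies midway between the tips of the shut fingers; the grasp point (between the pads) lies 19 mm behind it; z points along the fingers, y is the line along which they close (so a half turn about z gives the same grasp; the last joint's range is limited). The gripper opens to 91 mm and grips with 3 to 60 N. Pads are 32 mm wide; open, the fingers measure 118 mm over their backs; the gripper's body (76 mm by 178 mm) begins 60 mm behind the grasp point.
Start: joints at [-68.984, 18.312, 89.639, -0, 72.044, -1.146], TCP at [216.91, -532.535, 213.976] pointing down, gripper open.
Joint ranges: [-177.97, 177.97], [-48.28, 115.42], [12.27, 149.76], [-77.06, 257.06], [2.81, 150.46], [-146.56, 146.56]. Speed limits (degrees/s): [147.25, 147.25, 180, 180, 180, 180].

## Interface

Orientations are given as [roll, pitch, yaw] about the fixed x, y, z axes, in that order (R = Rz(yaw) Ry(pitch) Rx(roll)).
In Python, from workcell import env gives the robot as it stands.
- The arm moves only by the shell command python3 -m jog 'ROWS' [FORCE]. ROWS is a JSON object of lists of equal length, an entry for each row: "jaw": the finger opening in mm, from 0 to 91.2; "slide": the shift along the tool's x, y, z in units of 30 mm (1.0 is 30 mm), a list of three; "spin": the turn about the tool's z in units of 8 degrees (1.0 is 8 degrees). In form: {"jaw": [jaw, ...], "slide": [[dx, dy, dz], ...], "spin": [spin, ...]}. A call has 1 to 10 rows; each row shifts and turns the commanded pose from where the row before left it, along the tool's axes as they then stand; what a row does not reach is not made up. A row lasts 1/10 s, in which the tool goes at most 50 mm and 8.59 degrees, less where a joint would pass 70% of its speed; a pose out of reach is approached as far as the arm can. A call is refused whole if a number of a shift passes 1 or a number of a turn 1, either way. A call with a gripper value outside its range is refused whole. The fingers move at their own pace and stop on an object; FORCE is the grip in N (left out, the last holds). Time passes only in rows, so rows that do not move let the fingers close. It gives the time, the measured TCP pose, the force, the opening and the grip force at its end, in the units of the state.
- env.state(): the state, without advancing time (a new reading comes with each control period).
- env.grab_frame(name): name is "scene" or "top" or "wrist"; returns the picture (400x640x3 uint8, red, green, blue); there is no depth.
- env.camera_model(name): a dict with "fx", "fy", "cx", "cy" (pixels), "camera_from_world" (4x4, takes a point from world to camera coordinates). Camera axes: x right, y up, looking along -z (the intrinsics and any distortion apply to the point x, -y, -z); pixel columns grow to the right and rows downward; lengths in mm; the calibration is good to about 2 mm. A picture is of the moment at which its call begins: read the wrist's pose just before it. camera_model takes no time and is no camera call; for the wrist camera it gives the pose at the moment of the call.
- env.job_done(): hands the job in; it is judged then, once.
The state is a dict: "time_s": time; "qpos": joint angles; "qvel": joint speeds; "effort": joint torques, N m; "ee_pos": TCP position; "ee_rot": TCP orientation; "force": force on the tool from outside, world axes, zero at the start; "torque": the same for the moment, N m; "gripper_width": finger opening in mm; "gripper_force": force on a finger pad.
Only numpy, scipy, OpenCV 4.12 (cv2) and the standard library are available. Lean on these libraries where they do the work, as an engineer would, in place of code of your own. Each camera call takes 0.05 s, during which the arm holds its last target. There are 200 camera calls.

## Working session

There is one attempt and no reset: what is moved stays moved. The work goes in short steps, Python scripts to look and compute and a shell command to move; the robot and the scene stay as the last step left them, time stands still between calls to the robot, and variables do not carry over. Pictures are saved under pics/ and viewed, at most 14 in all, crops included, and the job is handed in when it is done.

```bash
ls; mkdir -p pics
python3 - <<'E'
from workcell import env
import cv2,json
for n in ("top","scene"):
    im=env.grab_frame(n); cv2.imwrite(f"pics/{n}0.png",im[:,:,::-1]); m=env.camera_model(n); print(n,{k:(v if not hasattr(v,'round') else v.round(4).tolist() if hasattr(v,'tolist') else v) for k,v in m.items()})
print(env.state())
E
```

```text
pics
top {'fx': 489.3609903065406, 'fy': 489.3609903065406, 'cx': 315.29183596718553, 'cy': 200.75951543490817, 'camera_from_world': [[-0.0253, -0.9997, 0.0015, 13.9041], [0.9974, -0.0252, 0.0676, -562.9788], [-0.0675, 0.0032, 0.9977, -1227.6852], [0.0, 0.0, 0.0, 1.0]]}
scene {'fx': 480.1395056573822, 'fy': 480.1395056573822, 'cx': 314.6379572750309, 'cy': 200.15962455266956, 'camera_from_world': [[-0.492, -0.8706, -0.0074, 253.369], [0.5815, -0.3349, 0.7414, -361.4707], [-0.6479, 0.3604, 0.671, -971.037], [0.0, 0.0, 0.0, 1.0]]}
{'time_s': 0.1, 'qpos': array([-6.89832970e+01,  1.83498983e+01,  8.96989267e+01, -8.59438667e-04,
        7.20446702e+01, -1.14512007e+00]), 'qvel': array([-0.16143949, -0.1245345 , -0.09094888,  0.02972501,  0.07521179,
       -0.06565649]), 'effort': array([-2.08157430e-04, -4.13331664e+01, -2.32508862e+01,  7.27956416e-02,
        4.21288563e-02, -5.05333401e-05]), 'ee_pos': array([ 216.74600527, -532.09880331,  213.18842599]), 'ee_rot': array([-1.79906507e+02, -1.05149435e-03,  2.21620879e+01]), 'force': array([-0.26031642, -0.02804187, -0.36181145]), 'torque': array([ 0.02764239, -0.00991647,  0.02903509]), 'gripper_force': 0.0, 'gripper_width': 91.17870789462228}
```

View pics/top0.png

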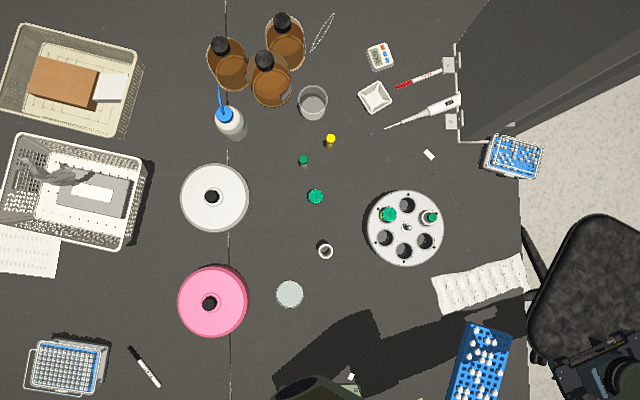

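View pics/scene0.png

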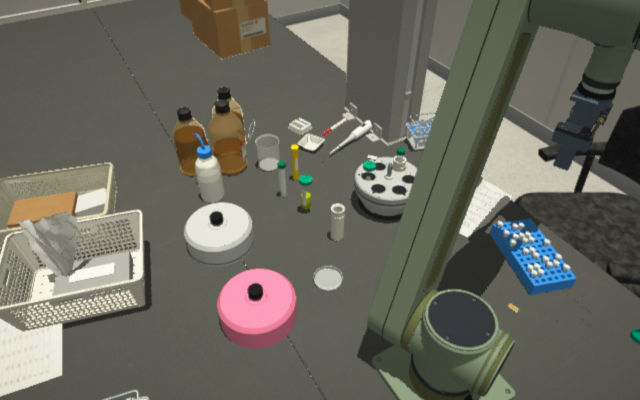

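The top view shows the grey lid at (213,197) with the pink decoy at (212,302), and the green small tube at (303,160) with the yellow decoy at (331,139). It also shows the large tube at (315,196), the sleeve at (325,250) and the rotor at (403,228), with green caps at (388,214) and (431,217). The grey lid and the green-capped small tube fit the description. I'll confirm with an enlarged crop.

```bash
cat > h.py <<'E'
from workcell import env
import numpy as np, cv2
def ray(m,u,v):
    T=np.array(m["camera_from_world"]);R=T[:3,:3];c=-R.T@T[:3,3]
    d=R.T@np.array([(u-m["cx"])/m["fx"],-(v-m["cy"])/m["fy"],-1.]);return c,d
def onz(m,u,v,z):
    c,d=ray(m,u,v);return (c+d*(z-c[2])/d[2])
def proj(m,p):
    T=np.array(m["camera_from_world"]);q=T[:3,:3]@np.array(p,float)+T[:3,3]
    return m["cx"]+m["fx"]*q[0]/-q[2], m["cy"]-m["fy"]*q[1]/-q[2]
def blobs(mask,amin=15):
    n,l,s,c=cv2.connectedComponentsWithStats(mask.astype(np.uint8))
    return [(c[i].round(1).tolist(),s[i].tolist()) for i in range(1,n) if s[i][4]>=amin]
E
python3 - <<'E'
from h import *
im=cv2.imread("pics/top0.png");m=env.camera_model("top")
hsv=cv2.cvtColor(im,cv2.COLOR_BGR2HSV);H,S,V=cv2.split(hsv)
g=(H>65)&(H<90)&(S>120)&(V>50)
g[300:]=0
for c,s in blobs(g): print("green",c,s,[onz(m,*c,z).round(1)[:2].tolist() for z in (117,119,129,149)])
w=(S<40)&(V>150)
for c,s in blobs(w,60):
    if 150<c[0]<460 and c[1]<330: print("white",c,s,[onz(m,s[0]+s[2]/2,s[1]+s[3]/2,z).round(1)[:2].tolist() for z in (0,67,90,104)])
k=(V<60);k[:170]=0
for c,s in blobs(k,20):
    if 150<c[0]<460 and c[1]<330: print("dark",c,s,onz(m,*c,97).round(1),onz(m,*c,90).round(1))
cv2.imwrite("pics/crop1.png",cv2.resize(im[125:275,170:450],None,fx=2.85,fy=2.85,interpolation=cv2.INTER_CUBIC))
E
```

```text
green [303.0, 159.1] [299, 155, 9, 9, 67] [[655.8, 26.5], [655.5, 26.5], [653.9, 26.3], [650.8, 25.9]]
green [315.0, 196.0] [308, 189, 15, 15, 172] [[567.7, 0.4], [567.6, 0.4], [566.8, 0.4], [565.3, 0.5]]
green [388.5, 214.0] [382, 207, 14, 15, 164] [[521.1, -170.7], [521.0, -170.4], [520.7, -168.9], [519.9, -165.8]]
green [431.5, 216.9] [427, 213, 10, 9, 68] [[511.8, -271.2], [511.7, -270.7], [511.4, -268.3], [510.9, -263.5]]
white [381.3, 55.9] [367, 42, 27, 29, 321] [[941.7, -182.1], [917.1, -172.3], [908.7, -168.9], [903.6, -166.8]]
white [439.2, 95.0] [384, 57, 77, 73, 819] [[839.6, -289.0], [820.5, -273.5], [813.9, -268.2], [809.9, -264.9]]
white [374.6, 96.9] [358, 80, 34, 35, 703] [[832.0, -163.9], [813.3, -155.0], [806.9, -152.0], [803.0, -150.1]]
white [313.0, 91.5] [298, 85, 30, 18, 74] [[845.4, -1.5], [826.0, -1.2], [819.3, -1.1], [815.3, -1.1]]
white [312.5, 108.2] [300, 97, 25, 23, 434] [[806.8, 0.8], [789.4, 0.9], [783.5, 1.0], [779.8, 1.0]]
white [230.9, 123.2] [215, 106, 28, 29, 394] [[780.4, 219.9], [764.4, 208.4], [758.9, 204.5], [755.6, 202.1]]
white [457.4, 127.2
[... 731 characters left out ...]
 ]
dark [370.2, 215.8] [362, 190, 34, 64, 276] [ 518.7 -130.    97. ] [ 518.9 -130.8   90. ]
dark [409.2, 204.9] [402, 198, 13, 15, 100] [ 542.3 -223.9   97. ] [ 542.7 -225.3   90. ]
dark [387.5, 238.9] [380, 231, 13, 15, 81] [ 462.7 -169.3   97. ] [ 462.7 -170.3   90. ]
dark [426.4, 241.6] [420, 234, 12, 15, 109] [ 454.  -261.4   97. ] [ 453.9 -263.    90. ]
dark [320.3, 243.1] [316, 239, 13, 11, 52] [456.9  -9.4  97. ] [456.7  -9.5  90. ]
dark [405.8, 251.8] [398, 244, 14, 15, 104] [ 431.2 -211.6   97. ] [ 430.9 -212.9   90. ]
dark [208.2, 265.1] [197, 263, 24, 7, 36] [411.7 257.1  97. ] [411.3 258.6  90. ]
dark [209.2, 303.2] [203, 297, 14, 14, 108] [322.6 255.7  97. ] [321.6 257.2  90. ]
```

View pics/crop1.png

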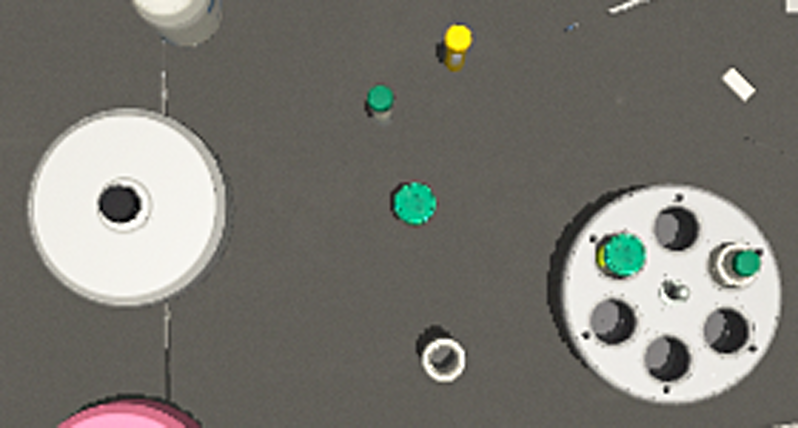

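The crop confirms the targets: green-capped small tube at (303,159), grey lid at (213,197), large tube at (315,196), sleeve at (325,250). In the rotor, the large tube sits in the hole at (388,214), so its opposite is the hole at (426,241). The sleeve and small tube sit at (431,217), so their opposite is the hole at (387,239). Next I move to hover over the rotor for a wrist view.

```bash
python3 -m jog '{"jaw":[60,60,60,60,60,60,60,60,60,60],"slide":[[0.9,-0.6,-0.3],[0.9,-0.6,-0.3],[0.9,-0.6,-0.3],[0.9,-0.6,-0.3],[0.9,-0.6,-0.3],[0.9,-0.6,-0.3],[0.9,-0.6,-0.3],[0.9,-0.6,-0.3],[0.9,-0.6,-0.3],[0.9,-0.6,-0.3]],"spin":[0,0,0,0,0,0,0,0,0,0]}' 30
python3 -m jog '{"jaw":[60,60,60],"slide":[[0.9,-0.6,0],[0.5,-0.5,0],[0,0,0]],"spin":[0,0,0]}'
python3 - <<'E'
from h import *
im=env.grab_frame("wrist");m=env.camera_model("wrist");np.save("w1.npy",m);s=env.state();print(s["ee_pos"],s["ee_rot"],s["time_s"])
cv2.imwrite("pics/w1.png",im[:,:,::-1])
for n,p in dict(stud=(486.5,-218,140),sl=(462.7,-170,90),lg=(454,-263,90),sleeve=(437,-21,104)).items(): print(n,proj(m,p))
E
```

```text
time_s: 1.1
ee_pos: [399.4, -262.6, 304.0]
ee_rot: [-180.0, 0.0, 22.2]
force: [-0.3, -0.5, -0.4]
gripper_width: 60.1
gripper_force: 0.0
time_s: 1.4
ee_pos: [426.1, -215.5, 303.6]
ee_rot: [-179.9, 0.0, 22.4]
force: [-1.0, -0.4, 0.5]
gripper_width: 60.0
gripper_force: 0.0
[ 425.5504116  -216.84342993  303.62658882] [-1.79986144e+02  4.98239651e-02  2.22995604e+01] 1.45
stud (np.float64(338.7337941157001), np.float64(134.72580748245883))
sl (np.float64(294.46550681602463), np.float64(134.90443666024342))
lg (np.float64(357.25033439744095), np.float64(168.1155322315143))
sleeve (np.float64(171.4081413856564), np.float64(108.16497973394266))
```

View pics/w1.png

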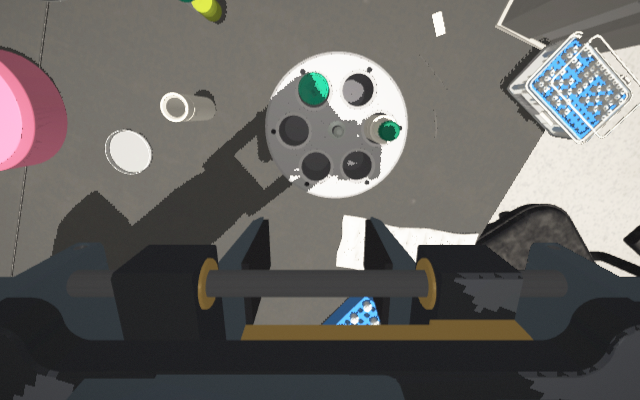

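The wrist view shows the rotor disc spanning about x 266–408 and y 52–198. The stud is near (338,131), the sleeve hole at (294,130), the large-tube hole at (357,165) and the loose sleeve mouth at (175,106).

Run:
```python
from h import *
m=np.load("w1.npy",allow_pickle=True).item();im=cv2.imread("pics/w1.png");mt=env.camera_model("top");it=cv2.imread("pics/top0.png")
for nm,I,M,box in(("w",im,m,(250,40,420,210)),("t",it,mt,(355,180,455,275))):
    x0,y0,x1,y1=box;S=4
    g=cv2.cvtColor(cv2.resize(I[y0:y1,x0:x1],None,fx=S,fy=S,interpolation=cv2.INTER_CUBIC),cv2.COLOR_BGR2GRAY)
    g=cv2.medianBlur(g,9); mmpx=(M["fx"]/abs((np.array(M["camera_from_world"])@[487,-218,90,1])[2]))
    for R,mind,p in((92,300,25),(23.5,100,20),(19.5,100,20)):
        r=R*mmpx*S
        c=cv2.HoughCircles(g,cv2.HOUGH_GRADIENT,1.5,mind*mmpx*S/2.5,param1=90,param2=p,minRadius=int(r*.93),maxRadius=int(r*1.07))
        if c is None: continue
        for a,b,rr in c[0][:9]:
            u,v=a/S+x0-.4,b/S+y0-.4; print(nm,R,round(u,1),round(v,1),onz(M,u,v,90).round(1)[:2])
c=np.median([0])
for u,v in((175,106),): print("sleeve w",onz(m,u,v,104))
```

```text
w 92 335.3 126.4 [ 492.5 -214.5]
w 23.5 315.0 89.3 [ 524.  -173.6]
w 23.5 355.9 88.5 [ 544.  -220.1]
w 23.5 382.5 124.2 [ 518.  -269.3]
w 23.5 295.9 129.4 [ 469.9 -169.2]
w 23.5 360.8 168.0 [ 455.9 -267.3]
w 23.5 313.5 168.8 [ 431.  -209.5]
w 19.5 293.3 130.5 [ 467.3 -166.6]
w 19.5 356.7 165.0 [ 457.5 -260.6]
w 19.5 315.4 165.8 [ 435.7 -210.2]
w 19.5 313.5 91.2 [ 521.3 -172.7]
w 19.5 357.0 89.7 [ 543.3 -221.9]
w 19.5 377.7 128.3 [ 511.  -265.7]
t 92 405.4 228.2 [ 487.2 -214.1]
t 23.5 383.7 238.7 [ 463.5 -161.2]
t 23.5 387.0 214.7 [ 520.6 -171.3]
t 23.5 426.8 216.5 [ 513.7 -266.4]
t 23.5 402.8 251.8 [ 431.1 -205.7]
t 23.5 408.4 204.5 [ 543.6 -223.4]
t 23.5 423.4 239.0 [ 460.1 -256.1]
t 19.5 406.9 204.5 [ 543.7 -219.8]
t 19.5 424.2 240.5 [ 456.5 -257.8]
t 19.5 384.8 237.5 [ 466.1 -164. ]
t 19.5 403.9 250.7 [ 433.7 -208.5]
t 19.5 385.9 214.3 [ 521.6 -168.6]
t 19.5 425.7 217.7 [ 511.1 -263.6]
sleeve w [441.10291854 -24.39720473 104.        ]
```

```bash
python3 -m jog '{"jaw":[60,60,60,60,60,60,60,60,60],"slide":[[0.4,-0.8,0.7],[0.4,-0.8,0.7],[0.4,-0.8,0.7],[0.4,-0.8,0.7],[0.4,-0.8,0.7],[0.4,-0.9,0.7],[0.4,-0.9,0.7],[0,0,0],[0,0,0]],"spin":[-0.2,0,0,0,0,0,0,0,0]}'
python3 - <<'E'
from h import *
im=env.grab_frame("wrist");m=env.camera_model("wrist");np.save("w2.npy",m);s=env.state();print(s["ee_pos"],s["ee_rot"],s["time_s"])
cv2.imwrite("pics/w2.png",im[:,:,::-1])
print(proj(m,(438.5,-22.5,104)),proj(m,s["ee_pos"]))
E
```

```text
time_s: 2.35
ee_pos: [433.0, -25.3, 156.8]
ee_rot: [180.0, 0.1, 23.8]
force: [-0.8, -1.0, -0.7]
gripper_width: 59.9
gripper_force: 0.0
[433.55385355 -25.69336001 157.39624515] [ 1.79927331e+02 -2.69851408e-02  2.37331570e+01] 2.4
(np.float64(316.09409789017013), np.float64(207.98828746506445)) (np.float64(317.5065172905176), np.float64(242.71380542924825))
```

View pics/w2.png

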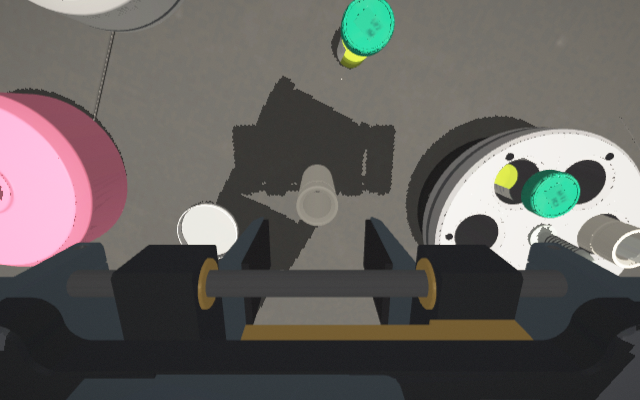

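The sleeve mouth is at (317,206), matching the prediction to about 2 mm. Grasping it.

```bash
python3 -m jog '{"jaw":[60,60,60,60,60,60,32,28,28,28],"slide":[[0.23,0,0.5],[0,0,0.6],[0,0,0.7],[0,0,0.5],[0,0,0.2],[0,0,0],[0,0,0],[0,0,0],[0,0,0],[0,0,0]],"spin":[0,0,0,0,0,0,0,0,0,0]}' 25
python3 -m jog '{"jaw":[28,28,28,28,28,28],"slide":[[0,0,0],[0,0,-0.5],[0,0,-0.8],[0,0,-1],[0,0,-1],[0,0,-0.5]],"spin":[0,0,0,0,0,0]}'
```

```text
time_s: 3.4
ee_pos: [439.8, -21.9, 82.5]
ee_rot: [179.9, -0.1, 23.8]
force: [0.1, -1.0, 1.3]
gripper_width: 33.5
gripper_force: 25.0
time_s: 4.0
ee_pos: [440.3, -21.7, 198.4]
ee_rot: [179.9, -0.2, 23.8]
force: [0.4, -0.0, -1.3]
gripper_width: 33.4
gripper_force: 25.0
```

```bash
python3 -m jog '{"jaw":[28,28,28,28,28,28,28,28,28],"slide":[[-0.1,0.5,0],[-0.2,0.8,0],[-0.2,0.9,0],[-0.2,0.9,0],[-0.2,0.8,0],[-0.12,0.5,0],[-0.1,0.34,0],[0,0,0],[0,0,0]],"spin":[0,0,0,0,0,0,0,0,0]}'
python3 - <<'E'
from h import *
im=env.grab_frame("wrist");m=env.camera_model("wrist");np.save("w3.npy",m);s=env.state();print(s["ee_pos"],s["ee_rot"])
cv2.imwrite("pics/w3.png",im[100:300,:,::-1])
print(proj(m,(466.6,-165.3,90)),proj(m,(456.7,-260,90)))
E
```

```text
time_s: 4.9
ee_pos: [465.6, -164.8, 195.8]
ee_rot: [-179.9, 0.0, 23.8]
force: [-0.3, 0.7, -1.8]
gripper_width: 33.7
gripper_force: 25.0
[ 465.6089298  -164.61819305  195.88854674] [-1.79960857e+02  8.71765383e-03  2.37923428e+01]
(np.float64(318.33613960521484), np.float64(196.31901221310585)) (np.float64(398.38000339915516), np.float64(240.41512125129492))
```

View pics/w3.png

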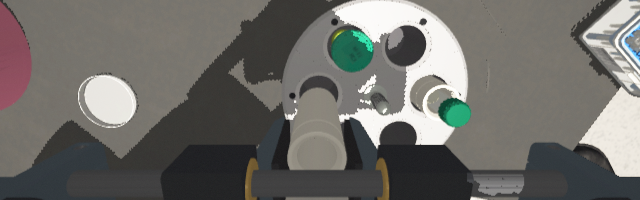

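The hole's rim (top edge at y≈175, x 300–340) matches the predicted centre (318,196). Lowering the sleeve.

```bash
python3 -m jog '{"jaw":[28,28,28,28,28,28],"slide":[[0.03,0,0.4],[0,0,0.5],[0,0,0.5],[0,0,0.5],[0,0,0.2],[0,0,0]],"spin":[0,0,0,0,0,0]}'
python3 -m jog '{"jaw":[28,28,28,28,28],"slide":[[0,0,0.35],[0,0,0.35],[0,0,0.3],[0,0,0.1],[0,0,0]],"spin":[0,0,0,0,0]}'
```

```text
time_s: 5.55
ee_pos: [466.1, -164.4, 131.9]
ee_rot: [-179.9, 0.1, 23.8]
force: [0.4, -0.3, 0.4]
gripper_width: 33.6
gripper_force: 25.0
time_s: 6.05
ee_pos: [466.3, -165.0, 99.3]
ee_rot: [-180.0, 0.1, 23.8]
force: [-1.0, -0.5, -0.6]
gripper_width: 33.4
gripper_force: 25.0
```

```bash
python3 -m jog '{"jaw":[28,28,28],"slide":[[0,0,0.1],[0,0,0.06],[0,0,0]],"spin":[0,0,0]}'
python3 -m jog '{"jaw":[36,40,44,44,44,44,44,44,44],"slide":[[0,0,0],[0,0,0],[0,0,0],[0,0,-0.2],[0,0,-0.5],[0,0,-0.8],[0,0,-1],[0,0,-0.3],[0,0,0]],"spin":[0,0,0,0,0,0,0,0,0]}'
python3 - <<'E'
from h import *
im=env.grab_frame("wrist");m=env.camera_model("wrist");np.save("w4.npy",m);s=env.state();print(s["ee_pos"],s["ee_rot"])
cv2.imwrite("pics/w4.png",im[60:300,:,::-1])
print(proj(m,(466.6,-165.3,116)))
E
```

```text
time_s: 6.35
ee_pos: [466.7, -165.1, 95.1]
ee_rot: [180.0, 0.0, 23.8]
force: [0.3, -0.1, -0.8]
gripper_width: 33.2
gripper_force: 25.0
time_s: 7.25
ee_pos: [467.6, -165.4, 180.6]
ee_rot: [179.8, -0.2, 23.8]
force: [0.3, -0.3, -1.3]
gripper_width: 44.2
gripper_force: 0.0
[ 466.6298433  -165.05104213  179.17466979] [ 1.79970721e+02 -2.17631416e-02  2.37638164e+01]
(np.float64(317.5161680768414), np.float64(211.04016032927765))
```

View pics/w4.png

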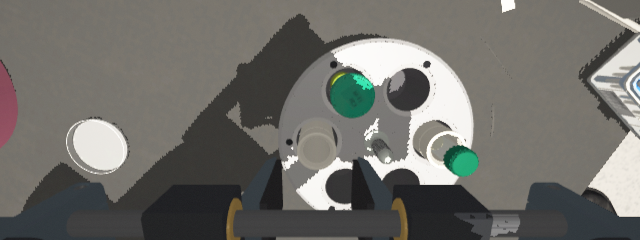

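The loose sleeve is seated, with its mouth at (318,210) in the full frame. Next is the small tube.

```bash
python3 -m jog '{"jaw":[44,44,44,44,44,44,44,44,44,44],"slide":[[0.4,-0.2,0],[0.8,-0.3,0],[1,-0.4,0],[1,-0.4,0],[1,-0.4,0],[1,-0.4,0],[1,-0.4,0],[0.7,-0.3,0],[0.4,-0.2,0],[0.2,0,0]],"spin":[0,0,0,0,0,0,0,0,0,0]}'
python3 -m jog '{"jaw":[44,44],"slide":[[0.5,-0.2,0],[0,0,0]],"spin":[0,0]}'
python3 - <<'E'
from h import *
im=env.grab_frame("wrist");m=env.camera_model("wrist");np.save("w5.npy",m);s=env.state();print(s["ee_pos"],s["ee_rot"])
cv2.imwrite("pics/w5.png",im[60:300,:,::-1])
hsv=cv2.cvtColor(im,cv2.COLOR_RGB2HSV);H,S,V=cv2.split(hsv)
for c,b in blobs((H>65)&(H<90)&(S>120)&(V>40),60): print(c,b,onz(m,b[0]+b[2]/2,b[1]+b[3]/2,119).round(1))
print(proj(m,(657.5,25.5,119)))
E
```

```text
time_s: 8.3
ee_pos: [636.4, 9.6, 177.6]
ee_rot: [-179.9, 0.1, 23.9]
force: [-0.8, -0.7, 0.7]
gripper_width: 44.2
gripper_force: 0.0
time_s: 8.5
ee_pos: [648.0, 20.0, 178.4]
ee_rot: [-180.0, 0.0, 23.8]
force: [-1.0, -0.1, -0.0]
gripper_width: 44.2
gripper_force: 0.0
[647.27635384  19.22844113 178.49755811] [-1.79993055e+02  8.68656897e-02  2.37735253e+01]
[315.5, 197.4] [303, 184, 26, 28, 557] [658.1  25.2 119. ]
[303.6, 301.6] [287, 297, 34, 12, 323] [561.6  -5.2 119. ]
(np.float64(315.35732599193915), np.float64(198.536076957807))
```

View pics/w5.png

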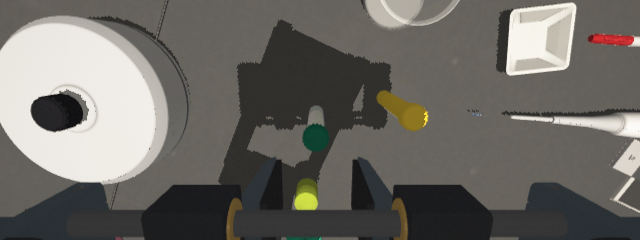

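The green small tube is centred at (315,197), with the yellow decoy at (412,177) clear of the fingers. Grasping by the cap.

```bash
python3 -m jog '{"jaw":[44,44,44,44,44,44,20,16,16,16],"slide":[[0.4,-0.03,0.3],[0,0,0.7],[0,0,0.8],[0,0,0.7],[0,0,0.35],[0,0,0],[0,0,0],[0,0,0],[0,0,0],[0,0,0]],"spin":[0,0,0,0,0,0,0,0,0,0]}' 20
python3 -m jog '{"jaw":[16,16,16,16,16,16,16],"slide":[[0,0,0],[0,0,-0.5],[0,0,-0.8],[0,0,-1],[0,0,-1],[0,0,-1],[0,0,-0.7]],"spin":[0,0,0,0,0,0,0]}'
```

```text
time_s: 9.55
ee_pos: [659.0, 25.2, 94.8]
ee_rot: [179.9, -0.1, 23.8]
force: [0.3, -0.7, 2.7]
gripper_width: 20.9
gripper_force: 20.0
time_s: 10.25
ee_pos: [658.7, 25.2, 246.0]
ee_rot: [179.9, -0.1, 23.8]
force: [0.6, 0.2, -0.3]
gripper_width: 21.3
gripper_force: 20.0
```

```bash
python3 -m jog '{"jaw":[16,16,16,16,16,16,16,16,16,16],"slide":[[-0.4,0.15,0],[-0.8,0.3,0],[-1,0.4,0],[-1,0.4,0],[-1,0.4,0],[-1,0.4,0],[-1,0.4,0],[-1,0.35,0],[-0.7,0.25,0],[-0.5,0.18,0]],"spin":[0,0,0,0,0,0,0,0,0,0]}'
python3 -m jog '{"jaw":[16,16,16],"slide":[[-0.02,0,0],[0,0,0],[0,0,0]],"spin":[0,0,0]}'
python3 - <<'E'
from h import *
im=env.grab_frame("wrist");m=env.camera_model("wrist");s=env.state();print(s["ee_pos"],s["ee_rot"])
cv2.imwrite("pics/w6.png",im[100:300,200:450,::-1].repeat(2,0).repeat(2,1))
print(proj(m,(466.6,-165.3,116)),proj(m,s["ee_pos"]))
E
```

```text
time_s: 11.25
ee_pos: [464.0, -165.9, 242.2]
ee_rot: [-179.9, 0.1, 23.7]
force: [0.2, 0.3, 0.1]
gripper_width: 21.1
gripper_force: 20.0
time_s: 11.55
ee_pos: [466.7, -164.8, 243.3]
ee_rot: [-180.0, -0.0, 23.8]
force: [-0.8, 0.8, -0.4]
gripper_width: 21.2
gripper_force: 20.0
[ 466.78847925 -164.72113667  243.37387277] [-1.79984526e+02 -6.13200777e-03  2.38213090e+01]
(np.float64(317.6181776508653), np.float64(191.70483500350588)) (np.float64(317.4906164687801), np.float64(242.70851064398403))
```

View pics/w6.png

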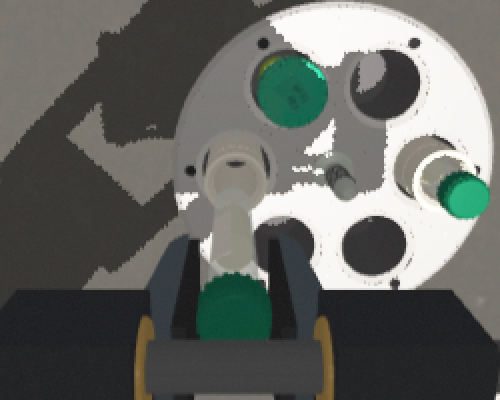

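The tube hangs straight above the sleeve mouth, whose centre is at about (317,189) in the full frame. Lowering in stages.

```bash
python3 -m jog '{"jaw":[16,16,16,16,16],"slide":[[0,0,0.4],[0,0,0.5],[0,0,0.5],[0,0,0.3],[0,0,0]],"spin":[0,0,0,0,0]}'
python3 -m jog '{"jaw":[16,16,16,16,16,16,16],"slide":[[0,0,0.3],[0,0,0.4],[0,0,0.4],[0,0,0.4],[0,0,0.4],[0,0,0.2],[0,0,0]],"spin":[0,0,0,0,0,0,0]}'
```

```text
time_s: 12.1
ee_pos: [465.4, -164.6, 190.9]
ee_rot: [-179.9, 0.1, 23.8]
force: [0.5, 0.1, -0.4]
gripper_width: 21.2
gripper_force: 20.0
time_s: 12.8
ee_pos: [465.5, -165.1, 128.5]
ee_rot: [-179.9, 0.1, 23.8]
force: [-0.3, 0.1, 0.4]
gripper_width: 21.3
gripper_force: 20.0
```

```bash
python3 -m jog '{"jaw":[16,16,16],"slide":[[0,0,0.08],[0,0,0.05],[0,0,0]],"spin":[0,0,0]}'
python3 -m jog '{"jaw":[25,30,34,34,34,34,40,44,44],"slide":[[0,0,0],[0,0,0],[0,0,0],[0,0,-0.2],[0,0,-0.5],[0,0,-0.8],[0,0,-0.8],[0,0,-0.4],[0,0,0]],"spin":[0,0,0,0,0,0,0,0,0]}'
```

```text
time_s: 13.1
ee_pos: [466.3, -165.4, 125.9]
ee_rot: [180.0, -0.0, 23.8]
force: [0.6, -0.0, -0.2]
gripper_width: 21.5
gripper_force: 20.0
time_s: 14.0
ee_pos: [467.2, -165.7, 208.6]
ee_rot: [179.8, -0.2, 23.8]
force: [-0.3, 0.2, 0.4]
gripper_width: 44.1
gripper_force: 0.0
```

```bash
python3 -m jog '{"jaw":[56,56,56,56,56,56,56,56,56],"slide":[[0.4,-0.3,0],[0.8,-0.5,0],[1,-0.7,0],[1,-0.7,0],[0.9,-0.6,0],[0.7,-0.5,0],[0.4,-0.3,0],[0.1,-0.03,0],[0,0,0]],"spin":[0,0,0,0,0,0,0,0,0]}'
python3 -m jog '{"jaw":[56,56,56,56,56,56,56,56,56,56],"slide":[[0,0,0],[0,0,0],[0,0,0],[0,0,0.2],[0,0,0.2],[0,0,0.3],[0,0,0.3],[0,0,0],[0,0,0],[0,0,0]],"spin":[0.5,1,1,1,1,1,1,0.7,0.3,0]}'
python3 - <<'E'
from h import *
im=env.grab_frame("wrist");m=env.camera_model("wrist");s=env.state();print(s["ee_pos"],s["ee_rot"],s["qpos"])
cv2.imwrite("pics/w7.png",im[:,:,::-1])
it=env.grab_frame("top");cv2.imwrite("pics/top1.png",it[:,:,::-1])
hsv=cv2.cvtColor(im,cv2.COLOR_RGB2HSV);H,S,V=cv2.split(hsv)
for c,b in blobs((H>65)&(H<90)&(S>120)&(V>40),60): print(c,b,onz(m,b[0]+b[2]/2,b[1]+b[3]/2,117).round(1))
E
```

```text
time_s: 14.9
ee_pos: [567.4, -1.5, 205.9]
ee_rot: [-180.0, 0.1, 23.8]
force: [-0.0, 0.1, -0.9]
gripper_width: 56.1
gripper_force: 0.0
time_s: 15.9
ee_pos: [567.1, -2.8, 176.7]
ee_rot: [180.0, 0.0, -36.3]
force: [-0.9, 0.4, -0.1]
gripper_width: 56.0
gripper_force: 0.0
[567.24792982  -2.65574339 176.77664259] [ 1.79972429e+02  2.70221349e-03 -3.62707712e+01] [-1.41741137e+00  1.91059616e+01  9.40366613e+01 -2.29229369e-02
  6.68753526e+01  1.24862365e+02]
[532.1, 133.6] [505, 111, 55, 47, 2037] [ 519.3 -174.4  117. ]
[313.7, 208.5] [294, 189, 40, 40, 1293] [570.5  -1.8 117. ]
[576.4, 204.9] [555, 189, 43, 32, 1023] [ 444.5 -179.5  117. ]
```

View pics/w7.png

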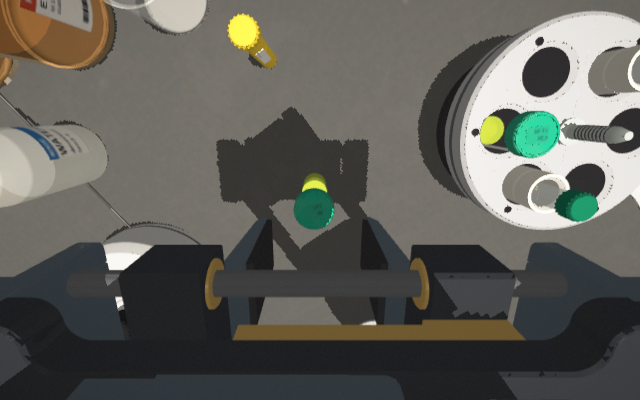

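The large tube is at (314,208), slightly ahead of the TCP. In the rotor, the small tube stands in the sleeve (cap at 576,205). Grasping the large tube.

```bash
python3 -m jog '{"jaw":[56,56,56,56,56,56,34,28,28,28],"slide":[[0.07,-0.09,0.4],[0,0,0.7],[0,0,0.8],[0,0,0.7],[0,0,0.35],[0,0,0],[0,0,0],[0,0,0],[0,0,0],[0,0,0]],"spin":[0,0,0,0,0,0,0,0,0,0]}' 25
python3 -m jog '{"jaw":[28,28,28,28,28,28,28],"slide":[[0,0,0],[0,0,-0.5],[0,0,-0.8],[0,0,-1],[0,0,-1],[0,0,-1],[0,0,-0.7]],"spin":[0,0,0,0,0,0,0]}'
```

```text
time_s: 17.0
ee_pos: [571.8, -0.6, 89.2]
ee_rot: [-179.9, -0.1, -36.2]
force: [0.1, 1.1, 1.4]
gripper_width: 34.4
gripper_force: 24.9
time_s: 17.7
ee_pos: [571.5, -0.6, 240.4]
ee_rot: [-179.9, -0.1, -36.2]
force: [-0.5, -1.1, -1.4]
gripper_width: 33.8
gripper_force: 24.9
```

```bash
python3 -m jog '{"jaw":[28,28,28,28,28,28,28,28,28,28],"slide":[[0,0.4,-0.5],[0.1,0.8,-0.6],[0.2,1,0],[0.3,1,0],[0.3,1,0],[0.3,1,0],[0.3,1,0],[0.3,1,0],[0.14,1,0],[0.1,0.7,0]],"spin":[0,0,0,0,0,0,0,0,0,0]}'
python3 -m jog '{"jaw":[28,28,28,28],"slide":[[0,0.32,0],[0,0,0],[0,0,0],[0,0,0]],"spin":[0,0,0,0]}'
python3 - <<'E'
from h import *
im=env.grab_frame("wrist");m=env.camera_model("wrist");s=env.state();print(s["ee_pos"],s["ee_rot"])
cv2.imwrite("pics/w8.png",im[100:300,200:450,::-1].repeat(2,0).repeat(2,1))
u,v=proj(m,(456.7,-260,90));print(u,v,(u-200)*2,(v-100)*2)
E
```

```text
time_s: 18.7
ee_pos: [460.5, -253.9, 270.6]
ee_rot: [179.9, 0.1, -36.3]
force: [-0.6, 0.0, -0.5]
gripper_width: 34.2
gripper_force: 24.9
time_s: 19.1
ee_pos: [457.3, -259.0, 271.2]
ee_rot: [-180.0, 0.0, -36.2]
force: [0.8, 0.4, 0.1]
gripper_width: 34.0
gripper_force: 24.9
[ 457.35141081 -259.04758892  271.22178925] [-1.79985662e+02  4.28340410e-03 -3.61604743e+01]
317.9946677060883 179.48652786574166 235.98933541217662 158.97305573148333
```

View pics/w8.png

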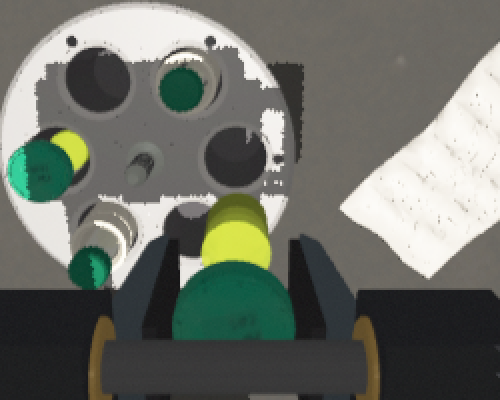

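The target hole is centred at (236,157) in the crop, 2 px from the prediction. Lowering.

```bash
python3 -m jog '{"jaw":[28,28,28,28,28,28],"slide":[[0,0.02,0.4],[0,0.02,0.7],[0,0,0.7],[0,0,0.7],[0,0,0.3],[0,0,0]],"spin":[0,0,0,0,0,0]}'
python3 -m jog '{"jaw":[28,28,28,28,28,28,28,28],"slide":[[0,0,0.3],[0,0,0.4],[0,0,0.5],[0,0,0.5],[0,0,0.5],[0,0,0.3],[0,0,0.2],[0,0,0]],"spin":[0,0,0,0,0,0,0,0]}'
```

```text
time_s: 19.75
ee_pos: [455.5, -260.1, 185.6]
ee_rot: [180.0, 0.2, -36.2]
force: [-0.6, 0.2, -0.6]
gripper_width: 34.3
gripper_force: 24.9
time_s: 20.55
ee_pos: [456.6, -260.8, 105.8]
ee_rot: [-180.0, -0.0, -36.3]
force: [1.9, 1.2, -2.6]
gripper_width: 33.8
gripper_force: 24.9
```

```bash
python3 -m jog '{"jaw":[28,28,28],"slide":[[0,0,0.1],[0,0,0.05],[0,0,0]],"spin":[0,0,0]}'
python3 -m jog '{"jaw":[36,40,44,44,44,44,44,44,44,44],"slide":[[0,0,0],[0,0,0],[0,0,0],[0,0,-0.2],[0,0,-0.5],[0,0,-0.8],[0,0,-1],[0,0,-1],[0,0,-0.5],[0,0,0]],"spin":[0,0,0,0,0,0,0,0,0,0]}'
python3 - <<'E'
from h import *
im=env.grab_frame("wrist");m=env.camera_model("wrist");s=env.state();print(s["ee_pos"],s["ee_rot"],s["qpos"])
cv2.imwrite("pics/w9.png",im[100:300,200:450,::-1].repeat(2,0).repeat(2,1))
E
```

```text
time_s: 20.85
ee_pos: [456.7, -261.0, 102.1]
ee_rot: [-180.0, -0.1, -36.2]
force: [3.4, 0.9, -0.4]
gripper_width: 34.2
gripper_force: 24.9
time_s: 21.85
ee_pos: [457.3, -261.7, 224.6]
ee_rot: [-180.0, -0.3, -36.2]
force: [0.3, -0.2, 0.1]
gripper_width: 43.8
gripper_force: 0.0
[ 456.45224282 -261.11059178  222.71220552] [ 1.79997905e+02 -1.26365775e-01 -3.62375503e+01] [-3.10158659e+01  1.34873890e+01  9.51889500e+01 -1.43521595e-02
  7.11980109e+01  9.52262975e+01]
```

View pics/w9.png

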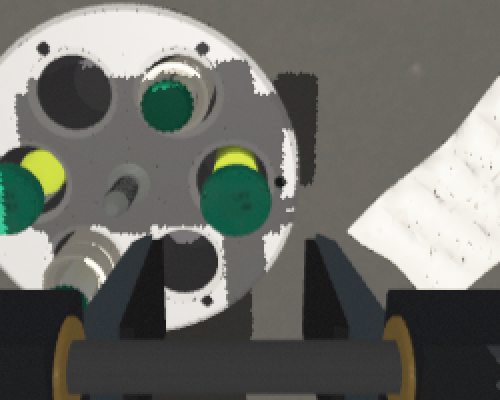

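The large tube is seated (cap at about (236,200) in the crop) and everything is upright. Now the lid: spin to yaw 0 and travel over.

```bash
python3 -m jog '{"jaw":[60,60,60,60,60,60],"slide":[[0,0,0],[0,0,0],[0,0,0],[0,0,0],[0,0,0],[0,0,0]],"spin":[-0.9,-1,-1,-1,-0.63,0]}'
python3 -m jog '{"jaw":[60,60,60,60,60,60,60,60,60,60],"slide":[[0.2,-0.5,0],[0.2,-1,0],[0.3,-1,0],[0.3,-1,0],[0.3,-1,0],[0.3,-1,0],[0.3,-1,0],[0.3,-1,0],[0.3,-1,0],[0.3,-1,0]],"spin":[0,0,0,0,0,0,0,0,0,0]}'
python3 -m jog '{"jaw":[60,60,60,60,60,60,60,60,60,60],"slide":[[0.3,-1,0],[0.3,-1,0],[0.2,-1,0],[0.2,-1,0],[0,-1,0],[0,-1,0],[0,-0.6,0],[0,-0.3,0],[0,0,0],[0,0,0]],"spin":[0,0,0,0,0,0,0,0,0,0]}'
python3 - <<'E'
from h import *
im=env.grab_frame("wrist");m=env.camera_model("wrist");s=env.state();print(s["ee_pos"],s["ee_rot"],s["qpos"].round(1))
cv2.imwrite("pics/w10.png",im[:,:,::-1])
k=(im.max(2)<60);k[240:]=0
for c,b in blobs(k,150): print(c,b,onz(m,b[0]+b[2]/2,b[1]+b[3]/2,97).round(1))
print(proj(m,(577,245.5,97)))
E
```

```text
time_s: 22.5
ee_pos: [455.4, -260.4, 220.2]
ee_rot: [-179.9, 0.2, -0.0]
force: [-0.3, -0.3, -0.5]
gripper_width: 60.1
gripper_force: 0.0
time_s: 23.5
ee_pos: [539.9, 25.3, 220.7]
ee_rot: [180.0, 0.1, -0.1]
force: [1.8, -0.4, -0.2]
gripper_width: 59.9
gripper_force: 0.0
time_s: 24.5
ee_pos: [570.2, 230.2, 221.5]
ee_rot: [179.9, 0.0, -0.0]
force: [0.6, -0.7, -0.5]
gripper_width: 60.0
gripper_force: 0.0
[570.23688126 229.95533142 221.66825899] [ 1.79953712e+02  1.12432492e-02 -7.16123995e-02] [ 20.9  21.7  83.4  -0.   74.9 111. ]
[117.5, 111.4] [0, 46, 174, 194, 4206] [620.9 459.9  97. ]
[531.1, 54.7] [523, 47, 19, 22, 213] [698.2  30.4  97. ]
[365.6, 130.9] [355, 123, 17, 26, 186] [627.5 183.8  97. ]
[595.7, 196.9] [558, 160, 82, 80, 2605] [560.8 -68.3  97. ]
[299.4, 182.8] [284, 167, 31, 32, 763] [579.6 248.3  97. ]
[623.6, 220.6] [609, 201, 31, 39, 221] [ 537.6 -102.1   97. ]
[366.0, 230.2] [330, 210, 66, 30, 909] [532.8 180.2  97. ]
[256.5, 230.7] [238, 218, 32, 22, 460] [528.3 298.7  97. ]
(np.float64(302.1848004113789), np.float64(185.4606522855959))
```

View pics/w10.png

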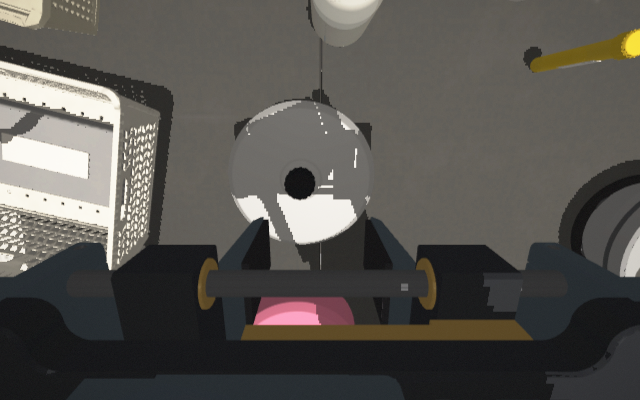

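The grey lid's knob is at (299.5,183). The pink one lies apart, below. Descending onto the grey lid's knob.

```bash
python3 -m jog '{"jaw":[60,60,60,60,60,60,60],"slide":[[0.29,-0.58,0.4],[0,0,0.8],[0,0,0.8],[0,0,0.8],[0,0,0.5],[0,0,0.2],[0,0,0]],"spin":[0,0,0,0,0,0,0]}'
python3 -m jog '{"jaw":[60,60,60,60,60,60],"slide":[[0,0,0.4],[0,0,0.4],[0,0,0.3],[0,0,0.25],[0,0,0],[0,0,0]],"spin":[0,0,0,0,0,0]}'
```

```text
time_s: 25.25
ee_pos: [578.8, 247.5, 116.2]
ee_rot: [180.0, 0.1, -0.1]
force: [-0.3, 1.5, 0.2]
gripper_width: 60.1
gripper_force: 0.0
time_s: 25.85
ee_pos: [579.0, 248.6, 76.1]
ee_rot: [180.0, 0.0, 0.0]
force: [0.4, -1.0, 1.0]
gripper_width: 60.5
gripper_force: 0.0
```

```bash
python3 -m jog '{"jaw":[40,34,28,26,26,26,26,26],"slide":[[0,0,0],[0,0,0],[0,0,0],[0,0,0],[0,0,0],[0,0,0],[0,0,0],[0,0,0]],"spin":[0,0,0,0,0,0,0,0]}' 40
python3 -m jog '{"jaw":[26,26,26,26,26,26,26,26,26],"slide":[[0,0,-0.2],[0,0,-0.5],[0,0,-0.9],[0,0,-1],[0,0,-1],[0,0,-1],[0,0,-0.8],[0,0,-0.4],[0,0,0]],"spin":[0,0,0,0,0,0,0,0,0]}'
python3 - <<'E'
from h import *
im=env.grab_frame("wrist");m=env.camera_model("wrist");s=env.state();print(s["ee_pos"],s["ee_rot"],s["torque"])
cv2.imwrite("pics/w11.png",im[:300,:,::-1])
im=env.grab_frame("scene");cv2.imwrite("pics/s1.png",im[:,:,::-1])
E
```

```text
time_s: 26.65
ee_pos: [579.0, 248.5, 76.5]
ee_rot: [180.0, -0.0, 0.0]
force: [-0.6, 0.9, 2.2]
gripper_width: 31.3
gripper_force: 40.0
time_s: 27.55
ee_pos: [579.5, 248.8, 251.7]
ee_rot: [-179.9, -0.2, 0.0]
force: [-0.4, 0.1, -3.3]
gripper_width: 31.2
gripper_force: 40.0
[578.74853108 248.51206289 249.89568171] [1.79994523e+02 1.38763537e-02 1.57319974e-03] [ 0.06155329  0.02329876 -0.05134977]
```

View pics/s1.png

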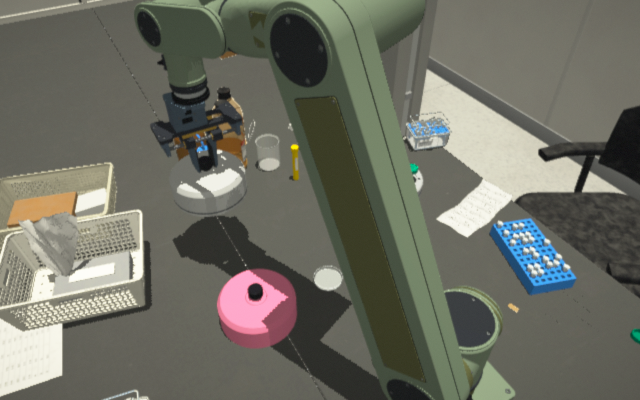

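The grey lid is lifted level (about (208,182) in the scene view) and the pink one is left in place. That was my last permitted picture, so I carry on by numbers.

```bash
python3 -m jog '{"jaw":[26,26,26,26,26,26,26,26,26,26],"slide":[[-0.1,0.3,0],[-0.2,0.6,0],[-0.2,0.9,0],[-0.2,1,0],[-0.2,1,0],[-0.2,1,0],[-0.2,1,0],[-0.2,1,0],[-0.2,1,0],[-0.2,1,0]],"spin":[0,0,0,0,0,0,0,0,0,0]}'
python3 -m jog '{"jaw":[26,26,26,26,26,26,26,26,26,26],"slide":[[-0.2,1,0],[-0.2,1,0],[-0.2,1,0],[-0.2,1,0],[-0.2,0.9,0],[-0.1,0.7,0],[0,0.5,0],[0,0.3,0],[0,0.2,0],[0,0.08,0]],"spin":[0,0,0,0,0,0,0,0,0,0]}'
python3 -m jog '{"jaw":[26,26,26],"slide":[[0,0,0],[0,0,0],[0,0,0]],"spin":[0,0,0]}'
python3 - <<'E'
from h import *
s=env.state();p=s["ee_pos"];print(p,s["ee_rot"])
it=env.grab_frame("top");m=env.camera_model("top");cv2.imwrite("pics/top2.png",it[:,:,::-1])
im=env.grab_frame("wrist");mw=env.camera_model("wrist");cv2.imwrite("pics/w12.png",im[:,:,::-1])
print(proj(mw,(p[0],p[1],p[2]-76)),proj(mw,(p[0]+86,p[1],p[2]-76)),proj(mw,(489,-216,90)),proj(mw,(489+92,-216,90)))
# lid front edge along tool x in wrist image: column profile
u=int(proj(mw,p)[0])
g=cv2.cvtColor(im,cv2.COLOR_RGB2GRAY);print(g[60:235:3,u].tolist())
E
```

```text
time_s: 28.65
ee_pos: [520.4, -17.1, 248.9]
ee_rot: [180.0, 0.2, -0.0]
force: [0.5, 0.3, -1.9]
gripper_width: 31.6
gripper_force: 40.0
time_s: 29.65
ee_pos: [489.0, -215.9, 249.9]
ee_rot: [-180.0, 0.0, 0.0]
force: [-0.1, 0.6, -3.2]
gripper_width: 31.1
gripper_force: 40.0
time_s: 29.95
ee_pos: [489.0, -215.3, 250.3]
ee_rot: [-180.0, -0.0, 0.1]
force: [-0.3, 0.4, -1.5]
gripper_width: 30.9
gripper_force: 40.0
[ 489.02904033 -215.29606061  250.33563186] [-1.79997132e+02 -6.50509546e-03  5.08832312e-02]
(np.float64(317.1562724530597), np.float64(205.92330499948787)) (np.float64(317.3095956048446), np.float64(104.30754287112755)) (np.float64(317.6327177211204), np.float64(183.82525726875542)) (np.float64(317.7944438917712), np.float64(100.68990104407553))
[119, 118, 118, 119, 119, 119, 119, 116, 119, 117, 119, 119, 56, 62, 117, 147, 207, 211, 213, 220, 252, 254, 254, 254, 254, 248, 138, 138, 137, 136, 136, 137, 135, 137, 136, 135, 135, 135, 135, 136, 135, 133, 134, 133, 133, 132, 133, 132, 135, 129, 137, 131, 131, 131, 63, 23, 23, 22, 25]
```

```bash
python3 -m jog '{"jaw":[26,26,26,26,26,26,26],"slide":[[0,0.02,0.3],[0,0,0.5],[0,0,0.5],[0,0,0.4],[0,0,0.2],[0,0,0.1],[0,0,0]],"spin":[0,0,0,0,0,0,0]}'
python3 -m jog '{"jaw":[26,26,26,26,26,26,26],"slide":[[0,0,0.1],[0,0,0.1],[0,0,0.1],[0,0,0.1],[0,0,0.1],[0,0,0],[0,0,0]],"spin":[0,0,0,0,0,0,0]}'
```

```text
time_s: 30.75
ee_pos: [489.0, -216.5, 190.1]
ee_rot: [-180.0, 0.0, 0.0]
force: [-0.0, 0.7, -1.3]
gripper_width: 31.0
gripper_force: 40.0
time_s: 31.45
ee_pos: [489.0, -216.5, 175.2]
ee_rot: [180.0, 0.0, 0.0]
force: [0.4, 0.2, -1.8]
gripper_width: 31.2
gripper_force: 40.0
```

```bash
python3 -m jog '{"jaw":[26,26,26,26,26],"slide":[[0,0,0.07],[0,0,0.07],[0,0,0.07],[0,0,0],[0,0,0]],"spin":[0,0,0,0,0]}'
python3 -m jog '{"jaw":[26,26,26],"slide":[[0,0,0.04],[0,0,0.04],[0,0,0]],"spin":[0,0,0]}'
python3 -m jog '{"jaw":[26,26],"slide":[[0,0,0.03],[0,0,0]],"spin":[0,0]}'
```

```text
time_s: 31.95
ee_pos: [488.9, -216.5, 168.9]
ee_rot: [180.0, 0.0, 0.0]
force: [-0.1, -0.2, -2.5]
gripper_width: 30.9
gripper_force: 40.0
time_s: 32.25
ee_pos: [488.9, -216.5, 166.5]
ee_rot: [180.0, -0.0, 0.0]
force: [-0.4, 0.3, -1.7]
gripper_width: 30.8
gripper_force: 40.0
time_s: 32.45
ee_pos: [489.0, -216.5, 166.5]
ee_rot: [180.0, -0.0, 0.0]
force: [-2.6, 1.0, 3.2]
gripper_width: 31.0
gripper_force: 40.0
```

Contact came at the expected seated height (166 mm, about 5 N). Releasing and backing off.

```bash
python3 -m jog '{"jaw":[33,37,42,48,54,54],"slide":[[0,0,0],[0,0,0],[0,0,0],[0,0,0],[0,0,0],[0,0,0]],"spin":[0,0,0,0,0,0]}'
python3 -m jog '{"jaw":[54,54,54,54,54,54,54,54,54,54],"slide":[[0,0,-0.2],[0,0,-0.5],[0,0,-0.8],[0,0,-0.8],[0,0,-0.8],[0,0,-0.8],[0,0,-0.8],[0,0,-0.6],[0,0,-0.3],[0,0,0]],"spin":[0,0,0,0,0,0,0,0,0,0]}'
python3 - <<'E'
from h import *
s=env.state();print(s["ee_pos"])
im=env.grab_frame("wrist");m=env.camera_model("wrist")
k=(im.max(2)<60);k[245:]=0
for c,b in blobs(k,100):
    if 230<c[0]<400: print("knob",c,b,onz(m,b[0]+b[2]/2,b[1]+b[3]/2,187).round(1))
print(proj(m,(489,-216,187)),proj(m,(489,-216,157)), 'knob px', m["fx"]*32/abs((np.array(m["camera_from_world"])@[489,-216,187,1])[2]))
it=env.grab_frame("top");cv2.imwrite("pics/top3.png",it[:,:,::-1])
hsv=cv2.cvtColor(it,cv2.COLOR_RGB2HSV);H,S,V=cv2.split(hsv)
for c,b in blobs((H>65)&(H<90)&(S>120)&(V>50),15): print("green",c,b)
g=cv2.cvtColor(im,cv2.COLOR_RGB2GRAY)
c=cv2.HoughCircles(cv2.medianBlur(g[:250],5),cv2.HOUGH_GRADIENT,1.5,40,param1=90,param2=40,minRadius=50,maxRadius=160)
print(None if c is None else c[0][:6])
E
```

```text
time_s: 33.05
ee_pos: [489.0, -216.5, 165.6]
ee_rot: [180.0, 0.0, 0.0]
force: [0.7, -0.0, -0.1]
gripper_width: 53.8
gripper_force: 0.0
time_s: 34.05
ee_pos: [489.4, -216.7, 335.0]
ee_rot: [179.9, -0.1, 0.0]
force: [-0.1, 0.3, -0.4]
gripper_width: 53.9
gripper_force: 0.0
[ 489.35473248 -216.68203026  334.96498978]
knob [249.6, 175.0] [209, 87, 115, 158, 3010] [ 512.3 -160.8  187. ]
knob [316.2, 186.5] [303, 172, 28, 30, 633] [ 488.5 -216.3  187. ]
knob [267.0, 234.3] [256, 220, 20, 25, 295] [ 433.5 -156.4  187. ]
knob [366.5, 234.5] [360, 220, 18, 25, 282] [ 433.5 -277.4  187. ]
(np.float64(316.7476382054061), np.float64(186.5912479908065)) (np.float64(316.7322181840249), np.float64(180.63614202399327)) knob px 28.549878606864773
[[314.25     174.75      66.8     ]
 [450.75     131.25     112.850006]
 [398.25      93.75     152.45001 ]
 [462.75     177.75     159.04999 ]
 [495.75     150.75     137.45    ]
 [450.75      89.25      98.      ]]
```

```bash
python3 -c "
from workcell import env
print(env.job_done())"
```

```text
the job is handed in; nothing more can be done
None
```

I loaded the rotor in balance, set the grey lid down over the stud and handed the job in at about 34 s of the 112 s. My last check was by measurement, not by picture: it put the lid's knob within 1 mm of the rotor centre, at seated height.

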